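Tip the bead tub into the glass bowl

TASK

Empty the lidded bead tub into the deep amber glass bowl: swing its lid right back until it snaps past its catch, push the carriage along the rail until it clicks home in the end station in front of which that bowl stands, and only then tip the tub with its crank so that all six beads drop into the bowl. Afterwards crank the tub back to its upright rest, leaving its lid open and the carriage at the bowl, and leave the bowl, the dish and the other things where they stand.

Things in the scene. Friction and masses are not known exactly. Their poses are not given: they have to be found in the camera images.
- slide_rail: Aluminium profile 40 wide x 342 long x 48 mm high, fixed to the bench, steel guide rail on top. Origin: centre of its underside; y axis along the rail to the robot's left, x away from the robot. Its heading varies by some 0.2 rad. All directions below (front = -x, rear = +x, left = +y) are in this frame
- carriage (a joint): Position of the carriage (0.7 kg, 126 mm long) along the rail, m, growing to the left. At first 0, the middle station; end stations at -0.080 and +0.080, stops 1 mm beyond. Spring catches hold it in each station: up to 6 N to leave or enter, about 1 N between. It can be moved by the gripped crank handle, pulled along the rail, or by pushing a cheek
- tub (a joint): Tip angle of the tub, rad: 0 = upright on its stop; grows as it tips to the front; stop at 1.85. Its weight brings it back to 0 from below about 1.3; from about 1.6 on it stays over; up to 4 N at the crank handle move it. Beads slide out between about 1.2 and 1.7, so it must come near its stop to empty
- tub_pivot (a point): Middle of the trunnion axis (along rail y) of the tub, 62 mm in front of the rail's centre line, 130 mm above the bench. Tub: steel box 91 mm long (y), sloping front, floor 102 mm and rim 142 mm above the bench, carried by two aluminium cheeks, 126 mm over all, up to 142 mm high
- tub_lip (a point): Middle of the tub's front pouring lip, 6 mm in front of the trunnion axis and 12 mm above it; beads drop from here and land 10 to 60 mm farther to the front
- crank_grip (a point): Middle of the crank's black round handle, 16 mm thick, 46 mm long along rail y, spinning freely on its spindle, 117 mm to the right (-y) of the tub's middle, outboard of all else. Its arm is 60 mm long from the trunnion axis; at tub = 0 it points 1.309 rad to the rear of straight up and it swings with the tub over the top to the front (1.309 - tub)
- lid (a joint): Opening angle of the lid, rad, relative to the tub: 0 = shut; grows as its front edge goes up and over to the rear; stop at 1.95. A spring catch resists from about 1.50, is passed at 1.70 and then holds the lid at 1.88 to 1.95, also when the tub is tipped (about 1 N at the bow handle to pass it, 0.4 N to lift the lid). Short of it the lid can fall shut
- lid_hinge (a point): Middle of the lid's hinge axis (along rail y) on the tub's rear rim, 10 mm to the rear of the rail's centre line, 143 mm above the bench while the tub is upright. Lid: 77 mm deep, 98 mm long, 3 mm sheet
- lid_bow (a point): Middle of the lid's bow handle, a round bar 8 mm thick, 56 mm free length along rail y, beyond the lid's front edge: 112 mm from the hinge axis in the lid's plane (4 mm above the hinge when shut), 30 mm of open space between it and the lid. It can be pinched from above at any lid angle
- glass_bowl: Deep amber glass bowl, 159 mm across, 74 mm high, loose, 0.38 kg; it stands in front of one of the two end stations, left or right. Origin: centre of its underside
- brass_dish: Shallow brass dish, 105 mm across, 14 mm high, in front of the other end station; not to be disturbed. Origin: centre of its underside
- blossom: Pink glass blossom 57 x 59 x 21 mm lying in the brass dish; leave it. Origin: underside
- weight: Small brass weight with a knob, 33 mm across, 44 mm high, standing in front of the bowl and the dish; leave it. Origin: underside
- mug: White mug 60 x 85 x 50 mm on the bench left of the work; leave it. Origin: underside
- blue_bottle: Small corked blue glass bottle, 48 mm across, 111 mm high, standing behind the rail; leave it. Origin: underside
- striker: Wire flint striker 39 x 133 x 16 mm lying on the bench left of the rail; leave it. Origin: underside
- bead_1: One of the six round glass beads, 21 mm across, 19 mm high, flat underneath, 10 to 17 g; lying in the tub under the lid at first. Origin: centre of its flat underside
- bead_2: One of the six round glass beads, 21 mm across, 19 mm high, flat underneath, 10 to 17 g; lying in the tub under the lid at first. Origin: centre of its flat underside
- bead_3: One of the six round glass beads, 21 mm across, 19 mm high, flat underneath, 10 to 17 g; lying in the tub under the lid at first. Origin: centre of its flat underside
- bead_4: One of the six round glass beads, 21 mm across, 19 mm high, flat underneath, 10 to 17 g; lying in the tub under the lid at first. Origin: centre of its flat underside
- bead_5: One of the six round glass beads, 21 mm across, 19 mm high, flat underneath, 10 to 17 g; lying in the tub under the lid at first. Origin: centre of its flat underside
- bead_6: One of the six round glass beads, 21 mm across, 19 mm high, flat underneath, 10 to 17 g; lying in the tub under the lid at first. Origin: centre of its flat underside

How it is judged:
By the outcome, as a careful person would: the job done as asked, in the order asked, and still so for the second after the job is handed in, with the robot touching nothing.
It also fails if it takes over 58 s, if anything falls off the work surface, if the arm or the gripper's body presses on something with over 40 N, if the wrist force passes 120 N, or if a joint passes its speed limit or range.

ROBOT

A 6-joint arm with a two-finger parallel gripper is mounted at the origin on the work surface; the furniture and walls round the work are solid. World frame = base frame: x ahead of the robot, y to its left, z up, the work surface at z = 0. Lengths are in mm, angles in rad, forces in N, time in s.
With the tool pointing down it reaches from about 275 to 775 mm from the base axis. Payload 14.6 kg.
Tool frame: the origin (TCP) lies between the finger pads; the fingertips stand 25 mm ahead of it and the grasp point (between the pads) lies 6 mm ahead of it; z points along the fingers, y is the line along which they close (so a half turn about z gives the same grasp; the last joint's range is limited). The gripper opens to 85 mm and grips with 20 to 120 N. Pads are 22 mm wide; open, the fingers measure 114 mm over their backs; the gripper's body (76 mm by 85 mm) begins 54 mm behind the grasp point. The pads swing forward as they close: fully open they stand 13 mm farther back than shut.
Start: joints at [-1.492, 0.263, -0.048, 1.259, 0, 1.415], TCP at [121.623, -510.721, 256.278] pointing down, gripper open.
Joint ranges: [-2.65, 2.65], [-0.89, 1.7], [-1.18, 1.37], [-2.13, 2.11], [-1.35, 1.29], [-3.14, 3.14]. Speed limits (rad/s): [1.89, 1.89, 2.57, 2.79, 3.14, 3.14].

INTERFACE

Orientations are given as [roll, pitch, yaw] about the fixed x, y, z axes, in that order (R = Rz(yaw) Ry(pitch) Rx(roll)).
In Python, from rig import bot gives the robot as it stands.
- The arm moves only by the tool apply_moves, never from a script. Its argument "steps" is a list of rows, each an object of numbers: "grip": the opening in per cent of the stroke, from 0 (shut) to 100 (fully open); "dx", "dy", "dz": the shift along the tool's x, y, z in mm; "wx", "wy", "wz": the turn, a rotation vector about the tool's x, y, z in degrees. A call has exactly 5 rows; each row is the pose to reach, as a shift and turn from the pose commanded when the call began, along the tool's axes at that moment; what a row does not reach only later rows make up. A row lasts 1/10 s, in which the tool goes at most 50 mm and 8.59 degrees, less where a joint would pass 70% of its speed; a pose out of reach is approached as far as the arm can. A call with a gripper value outside its range is refused whole. The fingers move at their own pace and stop on an object; "grip_force" is the grip in N (left out, the last holds). Time passes only in rows, so rows that repeat a pose let the fingers close, or fill a call up. It gives the time, the measured TCP pose, the force, the opening and the grip force at its end, in the units of the state.
- bot.get_obs(): the state, without advancing time (a new reading comes with each control period).
- bot.snapshot(name): name is "scene" or "side" or "wrist"; returns a dict with "pixels" (384x512x3 uint8, red, green, blue), "camera_matrix" (3x3 intrinsics, pixels), "R" (3x3) and "t" (3): a world point X has camera coordinates R X + t. Camera axes: x right, y down, z forward; pixel columns grow to the right and rows downward; lengths in mm; the calibration is good to about 2 mm. A picture is of the moment at which its call begins. There is no depth.
- bot.job_done(): hands the job in; it is judged then, once.
Trained networks look in the newest picture that a camera, given by its name, has taken for a name from the list of things; names that differ only in an ending like _2 or _b are one class to them, and where a whole thing is asked for, a point or a joint stands for the part that bears it (a point fixed in the world has none). Each returns a list of dicts, best first, with "p" (0 to 1); they miss things now and then, are a little off and sometimes report something else, mostly with a low value. They report only what shows in the picture. A call takes as long as a camera call.
- bot.look_for(name, camera): "location" ([x, y, z] in mm, in world coordinates, good to about 4 mm: the middle of the surface that is visible of it).
- bot.regions_of(name, camera): "mask" (384x512 bool, what is visible of it).
- bot.spot_point(name, camera): "location" ([x, y, z] in mm, in world coordinates, good to about 4 mm: a listed point, or the origin of a listed thing).
The state is a dict: "time": time; "joints": joint angles; "dq": joint speeds; "joint_efforts": joint torques, N m; "ee_pos": TCP position; "orientation": TCP orientation; "force": force on the tool from outside, world axes, zero at the start; "ft_torque": the same for the moment, N m; "width": finger opening in mm; "gripper_force": force on a finger pad.
Only numpy, scipy, OpenCV 4.12 (cv2) and the standard library are available. Lean on these libraries where they do the work, as an engineer would, in place of code of your own. Each camera call takes 0.05 s, during which the arm holds its last target. There are 200 camera calls.

## Working session

There is one attempt and no reset: what is moved stays moved. The work goes in short steps, Python scripts to look and compute and a tool call to move; the robot and the scene stay as the last step left them, time stands still between calls to the robot, and variables do not carry over. Pictures are saved under pics/ and viewed, at most 10 in all, crops included, and the job is handed in when it is done.

Besides the shell and the picture viewer there is one more tool, called after "Call:" in YAML: its name, and indented under it one key for each argument. apply_moves: Moves the arm, as the interface text tells. Its arguments: {"type":"object","properties":{"steps":{"type":"array"},"grip_force":{"type":"number"}},"required":["steps"]}

```bash
mkdir -p pics; ls; cat > h.py <<'E'
import numpy as np, cv2
from rig import bot
def pic(cam,fn,scale=1):
    s=bot.snapshot(cam); im=cv2.cvtColor(s["pixels"],cv2.COLOR_RGB2BGR)
    if scale!=1: im=cv2.resize(im,None,fx=scale,fy=scale)
    cv2.imwrite("pics/"+fn,im); return s
E
python3 - <<'E'
from h import *
a=pic("scene","a.png",1.5); b=pic("side","b.png",1.5)
for c in ("scene","side"):
    for n in ["slide_rail","tub_pivot","tub_lip","crank_grip","lid_hinge","lid_bow","glass_bowl","brass_dish","weight","blue_bottle","mug","striker"]:
        print(c,n,[(np.round(d["location"]).tolist(),round(d["p"],2)) for d in bot.spot_point(n,c)[:2]])
print(bot.get_obs())
E
```

```text
pics
scene slide_rail [([550.0, -156.0, 0.0], 0.82)]
scene tub_pivot [([490.0, -167.0, 137.0], 0.91)]
scene tub_lip [([485.0, -168.0, 145.0], 0.62)]
scene crank_grip [([574.0, -266.0, 146.0], 0.63)]
scene lid_hinge [([561.0, -154.0, 140.0], 0.66), ([651.0, -139.0, 1.0], 0.51)]
scene lid_bow [([458.0, -174.0, 141.0], 0.96), ([528.0, 96.0, -1.0], 0.39)]
scene glass_bowl [([432.0, -99.0, -1.0], 0.88)]
scene brass_dish [([463.0, -251.0, -1.0], 0.33)]
scene weight [([384.0, -208.0, -0.0], 0.56), ([564.0, -156.0, 138.0], 0.3)]
scene blue_bottle [([651.0, -138.0, 0.0], 0.62), ([380.0, -207.0, -2.0], 0.48)]
scene mug [([445.0, 99.0, 3.0], 0.59)]
scene striker [([524.0, 96.0, -0.0], 0.7)]
side slide_rail [([552.0, -156.0, -2.0], 0.57)]
side tub_pivot [([489.0, -169.0, 130.0], 0.56)]
side tub_lip [([483.0, -173.0, 143.0], 0.62)]
side crank_grip [([570.0, -266.0, 147.0], 0.46), ([468.0, -258.0, 2.0], 0.42)]
side lid_hinge [([563.0, -154.0, 145.0], 0.56)]
side lid_bow [([450.0, -178.0, 151.0], 0.72)]
side glass_bowl [([428.0, -103.0, 4.0], 0.93), ([485.0, -175.0, 143.0], 0.64)]
side brass_dish [
[... 210 characters left out ...]
 94.0, 4.0], 0.45)]
{'time': 1.3, 'joints': array([-1.49228503e+00,  2.63070775e-01, -4.82914381e-02,  1.25939008e+00,
       -4.22306911e-05,  1.41548363e+00]), 'dq': array([ 0.00130773,  0.00043041, -0.0003065 ,  0.00120974, -0.00049046,
        0.00013082]), 'joint_efforts': array([-4.51255282e-04, -6.37433410e+01,  3.84773469e+01,  8.37696189e-04,
       -2.20074712e-04,  3.31663273e-05]), 'ee_pos': array([ 121.6201687 , -510.72536229,  256.29658732]), 'orientation': array([3.14155568e+00, 4.85341229e-05, 2.33823987e-01]), 'force': array([-0.42683074,  0.07288464, -0.03503266]), 'ft_torque': array([ 0.01301655,  0.06825595, -0.00430005]), 'gripper_force': 0.0, 'width': 85.51045795745198}
```

View pics/a.png

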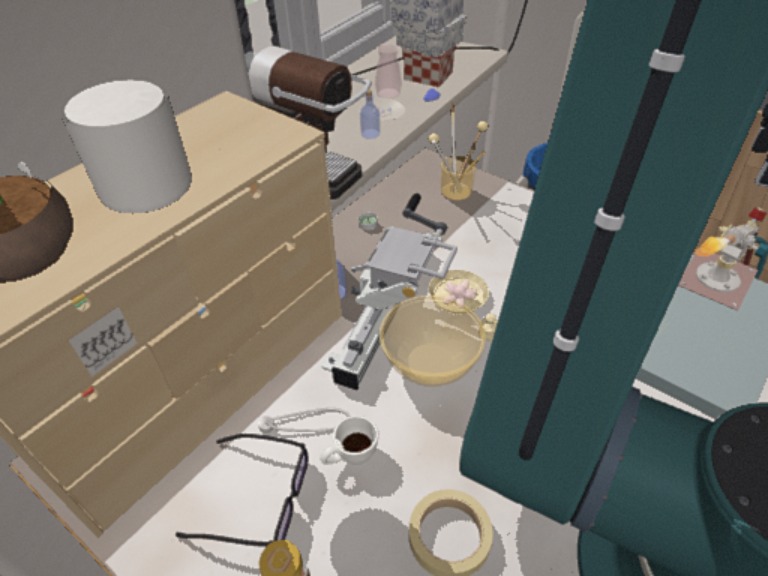

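View pics/b.png

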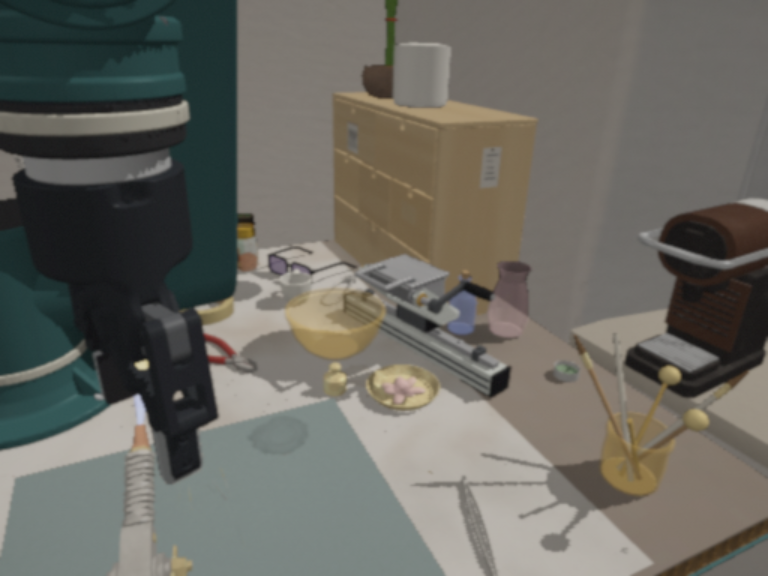

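The images show the bowl in front of the left end station and the dish in front of the right one. The lidded tub is at mid rail, with the crank at its right and a dresser behind on the left. Next I fit the rail frame and check the dresser clearance.

```bash
cat >> h.py <<'E'
LOC={"slide_rail":(0,0,0),"tub_pivot":(-62,0,130),"tub_lip":(-68,0,142),"crank_grip":(-62+58,-117,145.5),"lid_hinge":(10,0,143),"lid_bow":(-102,0,147)}
from scipy.optimize import least_squares
def fit(obs):
    def T(p,l): 
        c,s=np.cos(p[2]),np.sin(p[2]); return np.array([p[0]+c*l[0]-s*l[1],p[1]+s*l[0]+c*l[1],l[2]])
    r=least_squares(lambda p:np.concatenate([(T(p,l)-o)/3 for l,o in obs]),[550,-156,.19],loss="soft_l1")
    return r.x,T,[np.round(T(r.x,l)-o,1).tolist() for l,o in obs]
def proj(s,X): 
    c=s["R"]@np.array(X,float)+s["t"]; u=s["camera_matrix"]@c; return u[:2]/u[2]
def ray(s,px,z):
    d=s["R"].T@np.linalg.inv(s["camera_matrix"])@np.array([px[0],px[1],1.]); o=-s["R"].T@s["t"]; return o+d*(z-o[2])/d[2]
E
python3 - <<'E'
from h import *
S={c:bot.snapshot(c) for c in("scene","side")}
obs=[]
for c in S:
    for k,l in LOC.items():
        for d in bot.spot_point(k,c)[:1]: obs.append((l,np.array(d["location"])))
p,T,res=fit(obs); print(p,res)
for c in S:
    im=cv2.resize(cv2.cvtColor(S[c]["pixels"],cv2.COLOR_RGB2BGR),None,fx=4,fy=4,interpolation=cv2.INTER_CUBIC)
    for k,l in LOC.items():
        cv2.circle(im,tuple(int(v) for v in 4*proj(S[c],T(p,l))+2),5,(0,0,255),1)
    for a,b in [((-20,-171,48),(-20,171,48)),((20,-171,48),(20,171,48)),((-20,171,0),(-20,171,48))]:
        cv2.line(im,*[tuple(int(v) for v in 4*proj(S[c],T(p,q))+2) for q in(a,b)],(0,255,0),1)
    m=(4*proj(S[c],T(p,(-40,0,90)))).astype(int); x,y=np.clip(m[0]-400,0,1248),np.clip(m[1]-300,0,936)
    cv2.imwrite(f"pics/f_{c}.png",im[y:y+600,x:x+800])
s=S["scene"]
print("dresser bottom corner",ray(s,(342/1.5,320/1.5),0),ray(s,(105/1.5,545/1.5),0), proj(s,ray(s,(342/1.5,320/1.5),0))*1.5)
for z in range(100,400,50): print(z,ray(s,(325/1.5,140/1.5),z).round())
E
```

```text
[ 5.51210916e+02 -1.55097717e+02  2.13767535e-01] [[0.8, 3.0, -2.1], [-0.8, 0.5, -2.8], [-0.2, -0.2, -0.7], [-4.5, 0.3, -0.8], [-1.2, -1.0, 3.5], [-0.5, 0.6, 3.7], [1.5, 0.5, -3.2], [-1.0, 0.9, 1.3], [52.6, -63.9, 142.0], [0.5, -0.9, -2.0], [-0.7, 1.5, -3.4], [1.1, -1.4, 0.4]]
dresser bottom corner [599.64466028 -96.47551338   0.        ] [623.42744828 366.19340053   0.        ] [342. 320.]
100 [ 865. -405.  100.]
150 [ 810. -342.  150.]
200 [ 755. -278.  200.]
250 [ 701. -215.  250.]
300 [ 646. -152.  300.]
350 [591. -88. 350.]
```

View pics/f_scene.png

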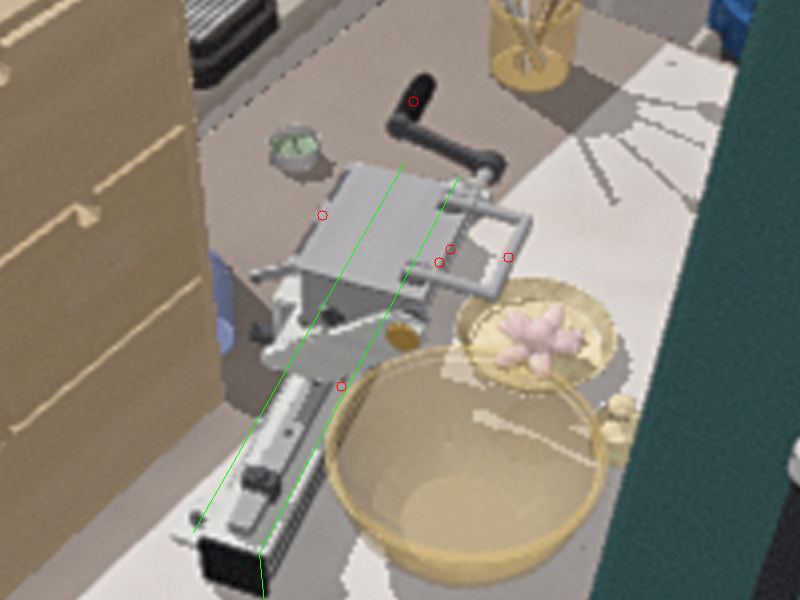

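View pics/f_side.png

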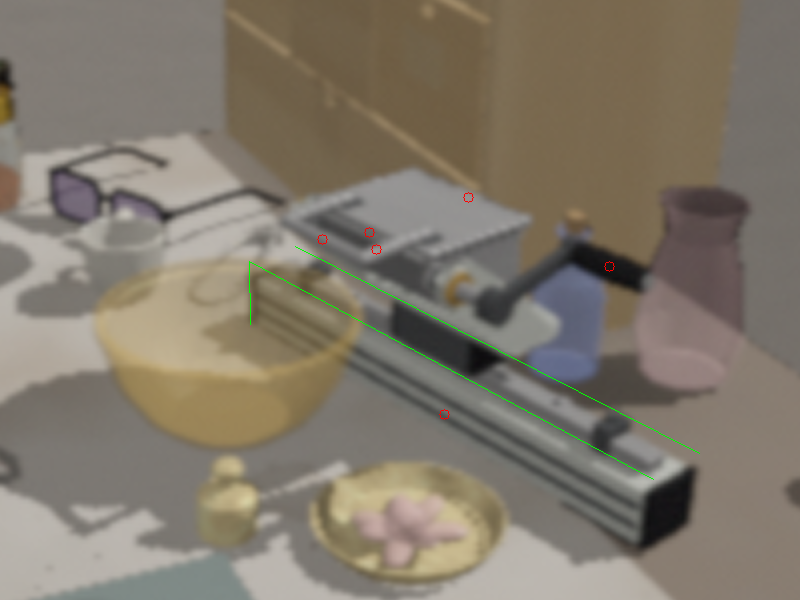

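```bash
cat >> h.py <<'E'
from scipy.spatial.transform import Rotation as Ro
P=[551.2,-155.1,.207]
def loc(l,P=P):
    c,s=np.cos(P[2]),np.sin(P[2]); return np.array([P[0]+c*l[0]-s*l[1],P[1]+s*l[0]+c*l[1],l[2]])
def inv(X,P=P):
    c,s=np.cos(P[2]),np.sin(P[2]); d=np.array(X)-[P[0],P[1],0]; return np.array([c*d[0]+s*d[1],-s*d[0]+c*d[1],d[2]])
def Rt(tilt,P=P): 
    return Ro.from_rotvec(np.radians(tilt)*np.array([np.cos(P[2]),np.sin(P[2]),0]))*Ro.from_euler("xyz",[np.pi,0,P[2]+np.pi/2])
def go(gl,tilt,P=P):
    "grasp point gl in rail frame -> tool-axis shift, turn from now"
    o=bot.get_obs(); R0=Ro.from_euler("xyz",o["orientation"]); R1=Rt(tilt,P)
    X=loc(gl,P)-R1.apply([0,0,6])
    print("t",round(o["time"],2),"grasp rail",inv(o["ee_pos"]+R0.apply([0,0,6]),P).round(1),"w",round(o["width"],1),"F",o["force"].round(1))
    print("shift",R0.inv().apply(X-o["ee_pos"]).round(1),"turn",np.degrees((R0.inv()*R1).as_rotvec()).round(1))
E
python3 -c "
from h import *
go((-102,-8,240),0)"
```

```text
t 2.0 grasp rail [-493.5 -259.7  250.3] w 85.5 F [-0.4  0.5  0.2]
shift [ 398.1 -241.1   10.3] turn [ -0.    0.  -88.5]
```

Call:
apply_moves:
  steps:
    - {"dx":40,"dy":-24,"dz":0,"wz":-8,"grip":36}
    - {"dx":80,"dy":-48,"dz":0,"wz":-16,"grip":36}
    - {"dx":120,"dy":-72,"dz":0,"wz":-24,"grip":36}
    - {"dx":160,"dy":-96,"dz":0,"wz":-32,"grip":36}
    - {"dx":200,"dy":-120,"dz":0,"wz":-40,"grip":36}

```text
schema error: expected keys grip, dx, dy, dz, wx, wy, wz
```

```bash
python3 -c "
from h import *
go((-102,-8,240),0)"
```

```text
t 2.0 grasp rail [-493.5 -259.7  250.3] w 85.5 F [-0.4  0.5  0.2]
shift [ 398.1 -241.1   10.3] turn [ -0.    0.  -88.5]
```

Call:
apply_moves:
  steps:
    - {"grip":36,"dx":40,"dy":-24,"dz":0,"wx":0,"wy":0,"wz":-8}
    - {"grip":36,"dx":80,"dy":-48,"dz":0,"wx":0,"wy":0,"wz":-16}
    - {"grip":36,"dx":120,"dy":-72,"dz":0,"wx":0,"wy":0,"wz":-24}
    - {"grip":36,"dx":160,"dy":-96,"dz":0,"wx":0,"wy":0,"wz":-32}
    - {"grip":36,"dx":200,"dy":-120,"dz":0,"wx":0,"wy":0,"wz":-40}

```text
time: 2.5
ee_pos: [289.3, -346.2, 256.4]
orientation: [3.141, 0.0, 0.937]
force: [1.0, -0.4, 0.8]
width: 30.6
gripper_force: 0.0
```

```bash
python3 -c "
from h import *
go((-102,-8,210),0)"
```

```text
t 2.5 grasp rail [-295.5 -133.2  250.4] w 30.6 F [ 1.  -0.4  0.8]
shift [227.7  35.8  40.4] turn [  0.    0.  -48.2]
```

Call:
apply_moves:
  steps:
    - {"grip":31,"dx":40,"dy":6,"dz":4,"wx":0,"wy":0,"wz":-8}
    - {"grip":31,"dx":80,"dy":12,"dz":8,"wx":0,"wy":0,"wz":-16}
    - {"grip":31,"dx":120,"dy":18,"dz":15,"wx":0,"wy":0,"wz":-24}
    - {"grip":31,"dx":160,"dy":24,"dz":20,"wx":0,"wy":0,"wz":-32}
    - {"grip":31,"dx":200,"dy":30,"dz":25,"wx":0,"wy":0,"wz":-40}

```text
time: 3.0
ee_pos: [432.7, -203.5, 231.2]
orientation: [3.141, 0.0, 1.636]
force: [1.3, -0.2, 0.2]
width: 26.2
gripper_force: 0.0
```

```bash
python3 -c "
from h import *
go((-102,-8,205),0)"
```

```text
t 3.0 grasp rail [-125.9  -23.1  225.2] w 26.2 F [ 1.3 -0.2  0.2]
shift [18.3 21.5 20.2] turn [ 0.   0.  -8.1]
```

Call:
apply_moves:
  steps:
    - {"grip":31,"dx":9,"dy":11,"dz":10,"wx":0,"wy":0,"wz":-4}
    - {"grip":31,"dx":18.3,"dy":21.5,"dz":20,"wx":0,"wy":0,"wz":-8.1}
    - {"grip":31,"dx":18.3,"dy":21.5,"dz":20,"wx":0,"wy":0,"wz":-8.1}
    - {"grip":31,"dx":18.3,"dy":21.5,"dz":20,"wx":0,"wy":0,"wz":-8.1}
    - {"grip":31,"dx":18.3,"dy":21.5,"dz":20,"wx":0,"wy":0,"wz":-8.1}

```text
time: 3.5
ee_pos: [451.9, -186.0, 211.8]
orientation: [3.141, 0.001, 1.769]
force: [0.4, 0.4, 0.3]
width: 26.6
gripper_force: 0.0
```

```bash
python3 - <<'E'
from h import *
go((-102,-8,147),0)
s=bot.snapshot("wrist"); im=cv2.resize(cv2.cvtColor(s["pixels"],cv2.COLOR_RGB2BGR),None,fx=1.5,fy=1.5)
obs=[]
for k,l in LOC.items():
    u=proj(s,loc(l)); cv2.circle(im,tuple(int(v) for v in u*1.5),5,(0,0,255),1)
    for d in bot.spot_point(k,"wrist")[:1]: print(k,inv(d["location"]).round(1),l,d["p"])
for a,b in [((-102,-28,147),(-102,28,147)),((-67,-49,144),(-67,49,144))]: cv2.line(im,*[tuple(int(v*1.5) for v in proj(s,loc(q))) for q in(a,b)],(0,255,0),1)
cv2.imwrite("pics/w1.png",im)
E
```

```text
t 3.5 grasp rail [-103.6   -9.9  205.8] w 26.6 F [0.4 0.4 0.3]
shift [ 1.9  1.5 58.8] turn [ 0.   0.  -0.5]
slide_rail [ 3.5 -0.6  0.6] (0, 0, 0) 0.97
tub_pivot [-61.7  -1.9 130.3] (-62, 0, 130) 0.7
tub_lip [-70.4  -0.9 146.1] (-68, 0, 142) 0.74
crank_grip [  -7.2 -114.4  143.9] (-4, -117, 145.5) 0.57
lid_hinge [  9.7  -2.  141.2] (10, 0, 143) 0.56
lid_bow [-102.    -1.4  144.8] (-102, 0, 147) 0.58
```

View pics/w1.png

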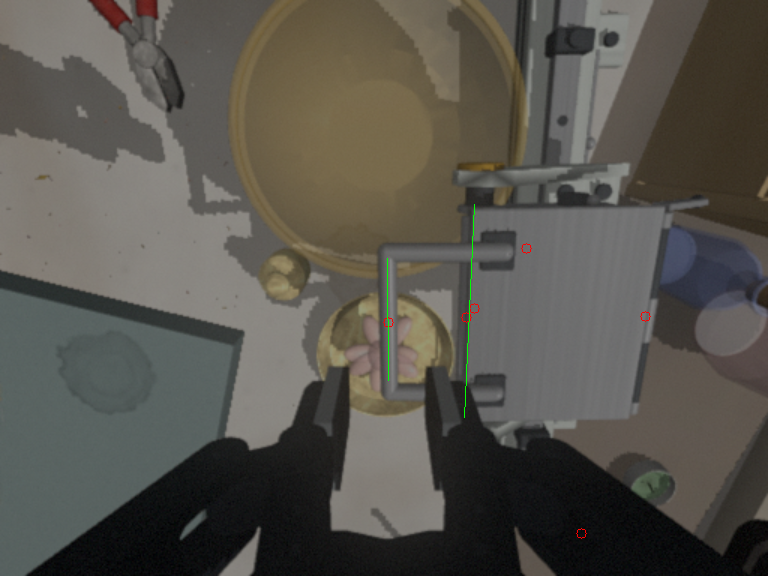

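```bash
python3 -c "
from h import *
go((-102,-6,185),20)
go((-102,-6,147),20)"
```

```text
t 3.85 grasp rail [-103.4   -9.5  205.4] w 26.7 F [ 0.8  0.4 -0.7]
shift [ 1.5  1.3 20.8] turn [ 0.1 20.  -0.4]
t 3.85 grasp rail [-103.4   -9.5  205.4] w 26.7 F [ 0.8  0.4 -0.7]
shift [ 1.5  1.3 58.8] turn [ 0.1 20.  -0.4]
```

Call:
apply_moves:
  steps:
    - {"grip":31,"dx":1.5,"dy":1.3,"dz":6,"wx":0,"wy":7,"wz":-0.4}
    - {"grip":31,"dx":1.5,"dy":1.3,"dz":14,"wx":0,"wy":14,"wz":-0.4}
    - {"grip":31,"dx":1.5,"dy":1.3,"dz":22,"wx":0,"wy":20,"wz":-0.4}
    - {"grip":31,"dx":1.5,"dy":1.3,"dz":40,"wx":0,"wy":20,"wz":-0.4}
    - {"grip":31,"dx":1.5,"dy":1.3,"dz":58,"wx":0,"wy":20,"wz":-0.4}

```text
time: 4.35
ee_pos: [453.2, -184.6, 152.2]
orientation: [3.141, -0.35, 1.777]
force: [0.4, -0.0, 0.5]
width: 26.4
gripper_force: 0.0
```

Call:
apply_moves:
  steps:
    - {"grip":20,"dx":0,"dy":0,"dz":0,"wx":0,"wy":0,"wz":0}
    - {"grip":0,"dx":0,"dy":0,"dz":0,"wx":0,"wy":0,"wz":0}
    - {"grip":0,"dx":0,"dy":0,"dz":0,"wx":0,"wy":0,"wz":0}
    - {"grip":0,"dx":0,"dy":0,"dz":0,"wx":0,"wy":0,"wz":0}
    - {"grip":0,"dx":0,"dy":0,"dz":0,"wx":0,"wy":0,"wz":0}
  grip_force: 20

```text
time: 4.85
ee_pos: [452.2, -183.7, 154.3]
orientation: [-3.141, -0.348, 1.778]
force: [-8.3, -2.1, 0.1]
width: 6.9
gripper_force: 21.4
```

```bash
cat >> h.py <<'E'
def arc(cx,cz,r,a0,angs,x0=None):
    "tool-axis dx,dy,dz rows (from now) for a circle in rail x-z; a = angle from front (-x) over the top"
    o=bot.get_obs(); R0=Ro.from_euler("xyz",o["orientation"]); c,s=np.cos(P[2]),np.sin(P[2])
    f=lambda a: np.array([cx-r*np.cos(a),cz+r*np.sin(a)])
    for a in angs:
        d=f(a+0)-f(a0); print(round(a,3),R0.inv().apply([c*d[0],s*d[0],d[1]]).round(1))
E
python3 -c "
from h import *
go((-102,-6,147),20)
arc(10,143,112.07,.036,[.036+v for v in np.arange(.1,1.85,.1)])
"
```

```text
t 4.85 grasp rail [-102.8   -5.6  148.6] w 6.9 F [-8.3 -2.1  0.1]
shift [-1.   0.8  1.4] turn [-0.1  0.   0. ]
0.136 [  3.8   1.  -10.5]
0.236 [  7.6   3.  -20.8]
0.336 [ 11.2   6.2 -30.9]
0.436 [ 14.8  10.4 -40.7]
0.536 [ 18.2  15.6 -50. ]
0.636 [ 21.3  21.8 -58.8]
0.736 [ 24.3  28.9 -66.9]
0.836 [ 27.   36.8 -74.4]
0.936 [ 29.4  45.5 -81.1]
1.036 [ 31.5  54.8 -86.9]
1.136 [ 33.3  64.7 -91.8]
1.236 [ 34.7  75.1 -95.8]
1.336 [ 35.8  85.9 -98.7]
1.436 [  36.5   96.9 -100.7]
1.536 [  36.8  108.  -101.6]
1.636 [  36.7  119.2 -101.4]
1.736 [  36.3  130.4 -100.2]
1.836 [ 35.5 141.3 -98. ]
```

Call:
apply_moves:
  steps:
    - {"grip":0,"dx":3.8,"dy":1.0,"dz":-10.5,"wx":0,"wy":0,"wz":0}
    - {"grip":0,"dx":7.6,"dy":3.0,"dz":-20.8,"wx":0,"wy":0,"wz":0}
    - {"grip":0,"dx":11.2,"dy":6.2,"dz":-30.9,"wx":0,"wy":0,"wz":0}
    - {"grip":0,"dx":14.8,"dy":10.4,"dz":-40.7,"wx":0,"wy":0,"wz":0}
    - {"grip":0,"dx":18.2,"dy":15.6,"dz":-50.0,"wx":0,"wy":0,"wz":0}

```text
time: 5.35
ee_pos: [467.5, -180.3, 208.3]
orientation: [-3.141, -0.348, 1.778]
force: [-7.3, -0.6, 2.7]
width: 6.7
gripper_force: 20.8
```

```bash
python3 -c "
from h import *
go((-86,-6,200.5),20)
"
```

```text
t 5.35 grasp rail [-87.1  -5.4 202.7] w 6.7 F [-7.3 -0.6  2.7]
shift [-1.3  1.1  1.8] turn [-0.  0.  0.]
```

Call:
apply_moves:
  steps:
    - {"grip":0,"dx":3.1,"dy":5.5,"dz":-8.8,"wx":0,"wy":0,"wz":0}
    - {"grip":0,"dx":6.1,"dy":12.5,"dz":-16.9,"wx":0,"wy":0,"wz":0}
    - {"grip":0,"dx":8.8,"dy":20.4,"dz":-24.4,"wx":0,"wy":0,"wz":0}
    - {"grip":0,"dx":11.2,"dy":29.1,"dz":-31.1,"wx":0,"wy":0,"wz":0}
    - {"grip":0,"dx":13.3,"dy":38.4,"dz":-36.9,"wx":0,"wy":0,"wz":0}

```text
time: 5.85
ee_pos: [505.7, -172.5, 247.8]
orientation: [3.14, -0.348, 1.779]
force: [-1.6, 1.6, -0.6]
width: 6.8
gripper_force: 20.3
```

```bash
python3 -c "
from h import *
go((-48,-6,239.5),20)
"
```

```text
t 5.85 grasp rail [-48.1  -5.6 242.2] w 6.8 F [-1.6  1.6 -0.6]
shift [-1.3  0.1  2.4] turn [0.1 0.1 0.1]
```

Call:
apply_moves:
  steps:
    - {"grip":0,"dx":1.8,"dy":9.9,"dz":-4.9,"wx":0,"wy":0,"wz":0}
    - {"grip":0,"dx":3.2,"dy":20.3,"dz":-8.9,"wx":0,"wy":0,"wz":0}
    - {"grip":0,"dx":4.3,"dy":31.1,"dz":-11.8,"wx":0,"wy":0,"wz":0}
    - {"grip":0,"dx":5.0,"dy":42.1,"dz":-13.8,"wx":0,"wy":0,"wz":0}
    - {"grip":0,"dx":5.3,"dy":53.2,"dz":-14.7,"wx":0,"wy":0,"wz":0}

```text
time: 6.35
ee_pos: [558.1, -161.4, 263.1]
orientation: [3.139, -0.348, 1.779]
force: [-1.1, 1.3, 0.8]
width: 7.2
gripper_force: 20.6
```

```bash
python3 -c "
from h import *
go((37,-6,251),20)
"
```

```text
t 6.35 grasp rail [  5.5  -5.5 257.5] w 7.2 F [-1.1  1.3  0.8]
shift [-2.7 31.5  6. ] turn [0.1 0.1 0.1]
```

Call:
apply_moves:
  steps:
    - {"grip":0,"dx":-0.1,"dy":11,"dz":0.2,"wx":0,"wy":0,"wz":0}
    - {"grip":0,"dx":-0.5,"dy":22,"dz":1.4,"wx":0,"wy":0,"wz":0}
    - {"grip":0,"dx":-1.3,"dy":33,"dz":3.6,"wx":0,"wy":0,"wz":0}
    - {"grip":0,"dx":-1.8,"dy":39,"dz":5,"wx":0,"wy":0,"wz":0}
    - {"grip":0,"dx":-1.8,"dy":39,"dz":5,"wx":0,"wy":0,"wz":0}

```text
time: 6.85
ee_pos: [596.8, -153.4, 255.9]
orientation: [3.14, -0.35, 1.779]
force: [-0.0, 2.5, 3.3]
width: 7.2
gripper_force: 21.3
```

```bash
python3 -c "
from h import *
go((52,-6,247),20)
"
```

```text
t 6.85 grasp rail [ 45.   -5.6 250.2] w 7.2 F [-0.   2.5  3.3]
shift [-1.5  7.   2.9] turn [ 0.1 -0.   0.1]
```

Call:
apply_moves:
  steps:
    - {"grip":0,"dx":-0.4,"dy":3,"dz":1,"wx":0,"wy":0,"wz":0}
    - {"grip":31,"dx":-0.4,"dy":3,"dz":1,"wx":0,"wy":0,"wz":0}
    - {"grip":31,"dx":-0.4,"dy":2,"dz":1,"wx":0,"wy":0,"wz":0}
    - {"grip":31,"dx":-0.4,"dy":2,"dz":1,"wx":0,"wy":0,"wz":0}
    - {"grip":31,"dx":3.4,"dy":2,"dz":-9.4,"wx":0,"wy":0,"wz":0}

```text
time: 7.35
ee_pos: [597.5, -153.5, 265.7]
orientation: [-3.141, -0.35, 1.778]
force: [0.4, -0.7, -0.6]
width: 26.5
gripper_force: 0.0
```

Call:
apply_moves:
  steps:
    - {"grip":31,"dx":5,"dy":0,"dz":-14,"wx":0,"wy":0,"wz":0}
    - {"grip":31,"dx":12,"dy":0,"dz":-32,"wx":0,"wy":0,"wz":0}
    - {"grip":45,"dx":15,"dy":-5,"dz":-42,"wx":0,"wy":0,"wz":0}
    - {"grip":45,"dx":-15,"dy":-20,"dz":-46,"wx":0,"wy":0,"wz":0}
    - {"grip":45,"dx":-45,"dy":-35,"dz":-46,"wx":0,"wy":0,"wz":0}

```text
time: 7.85
ee_pos: [575.4, -218.0, 295.1]
orientation: [3.139, -0.347, 1.781]
force: [0.9, -0.0, -0.3]
width: 38.3
gripper_force: 0.0
```

```bash
python3 - <<'E'
from h import *
pic("side","c.png",1.5); pic("scene","d.png",1.5)
for c in("scene","side","wrist"):
    if c=="wrist": bot.snapshot(c)
    for k in("lid_bow","crank_grip","tub_lip","lid_hinge"):
        for d in bot.spot_point(k,c)[:1]: print(c,k,inv(d["location"]).round(1),round(d["p"],2))
go((-5,-117,220),0)
E
```

```text
scene lid_bow [ 54.6   2.9 243.9] 0.66
scene lid_hinge [ 10.1  -3.4 140.4] 0.58
side lid_bow [ 51.5  -1.8 245.4] 0.84
side crank_grip [  -3.5 -113.7  147.2] 0.55
side tub_lip [-70.2   0.2 142.8] 0.56
side lid_hinge [ 11.2  -0.3 141.3] 0.98
wrist lid_bow [ 53.4  -0.5 245.4] 0.81
wrist crank_grip [  -6.3 -115.9  142.8] 0.91
wrist tub_lip [-68.8  -1.4 144.1] 0.58
wrist lid_hinge [ 11.4  -3.7 141.5] 0.81
t 8.6 grasp rail [ 11.2 -63.7 288.4] w 38.6 F [-0.6 -0.3  0.2]
shift [-71.4 -16.4  46.4] turn [  0.1 -20.    0.1]
```

View pics/c.png

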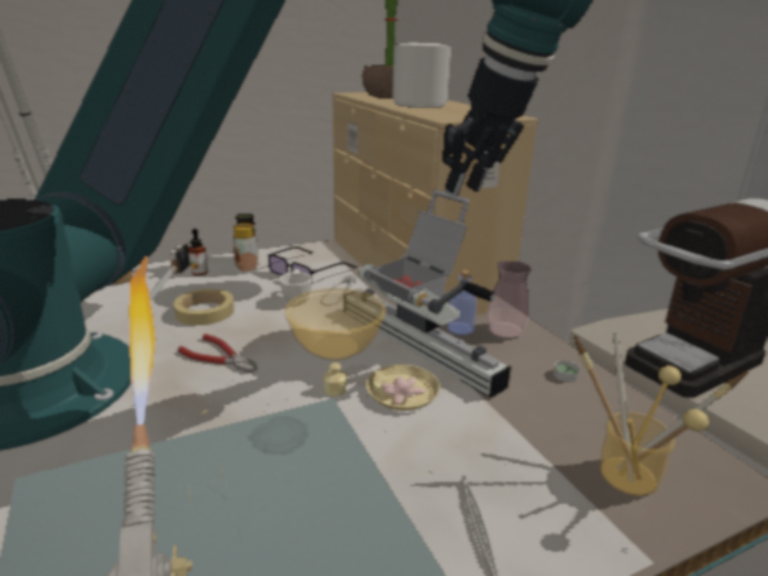

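Call:
apply_moves:
  steps:
    - {"grip":45,"dx":-20,"dy":-4,"dz":4,"wx":0,"wy":-4,"wz":0}
    - {"grip":45,"dx":-40,"dy":-8,"dz":12,"wx":0,"wy":-8,"wz":0}
    - {"grip":45,"dx":-55,"dy":-12,"dz":25,"wx":0,"wy":-13,"wz":0}
    - {"grip":45,"dx":-72,"dy":-17,"dz":46,"wx":0,"wy":-20,"wz":0}
    - {"grip":45,"dx":-72,"dy":-17,"dz":46,"wx":0,"wy":-20,"wz":0}

```text
time: 9.1
ee_pos: [566.8, -269.0, 222.7]
orientation: [-3.138, -0.003, 1.779]
force: [0.6, 0.5, 1.1]
width: 38.7
gripper_force: 0.0
```

```bash
python3 - <<'E'
from h import *
s=bot.snapshot("wrist"); im=cv2.resize(cv2.cvtColor(s["pixels"],cv2.COLOR_RGB2BGR),None,fx=1.5,fy=1.5)
for d in bot.spot_point("crank_grip","wrist")[:1]: print(inv(d["location"]).round(1),round(d["p"],2))
cv2.line(im,*[tuple(int(v*1.5) for v in proj(s,loc(q))) for q in((-4,-94,145.5),(-4,-140,145.5))],(0,255,0),1)
cv2.imwrite("pics/w2.png",im)
go((-5,-117,146),0)
E
```

```text
[  -7.2 -118.   145.5] 0.58
t 9.2 grasp rail [  -5.8 -117.   221.5] w 38.5 F [1.1 0.5 0.1]
shift [-0.3  0.7 75.5] turn [ 0.1 -0.2  0.1]
```

View pics/w2.png

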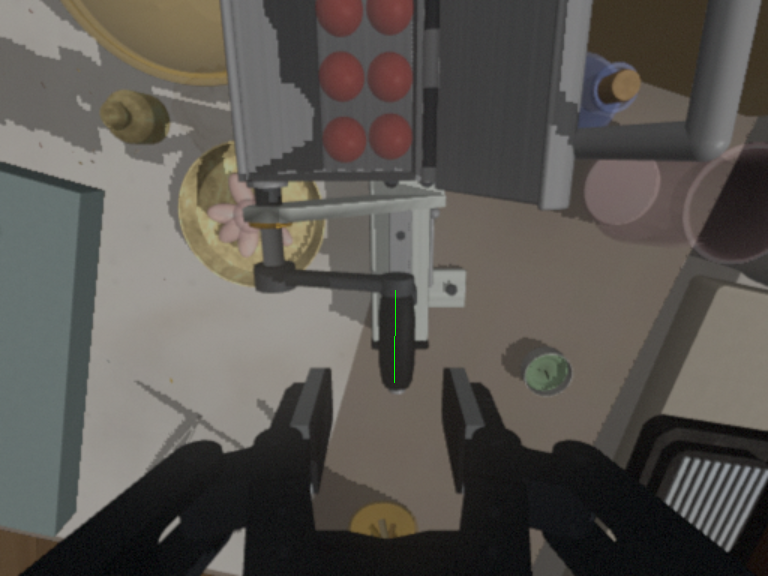

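Call:
apply_moves:
  steps:
    - {"grip":45,"dx":-0.5,"dy":1.2,"dz":20,"wx":0,"wy":0,"wz":0}
    - {"grip":45,"dx":-0.5,"dy":1.2,"dz":45,"wx":0,"wy":0,"wz":0}
    - {"grip":45,"dx":-0.5,"dy":1.2,"dz":65,"wx":0,"wy":0,"wz":0}
    - {"grip":45,"dx":-0.5,"dy":1.2,"dz":75,"wx":0,"wy":0,"wz":0}
    - {"grip":20,"dx":-0.5,"dy":1.2,"dz":75,"wx":0,"wy":0,"wz":0}

```text
time: 9.7
ee_pos: [571.9, -272.4, 151.3]
orientation: [3.14, -0.002, 1.778]
force: [-0.4, 0.0, 0.7]
width: 24.8
gripper_force: 0.0
```

Call:
apply_moves:
  steps:
    - {"grip":10,"dx":0,"dy":0,"dz":0,"wx":0,"wy":0,"wz":0}
    - {"grip":5,"dx":0,"dy":0,"dz":0,"wx":0,"wy":0,"wz":0}
    - {"grip":5,"dx":0,"dy":0,"dz":0,"wx":0,"wy":0,"wz":0}
    - {"grip":5,"dx":0,"dy":0,"dz":0,"wx":0,"wy":0,"wz":0}
    - {"grip":5,"dx":0,"dy":0,"dz":0,"wx":0,"wy":0,"wz":0}
  grip_force: 40

```text
time: 10.2
ee_pos: [571.6, -272.1, 152.1]
orientation: [3.139, 0.001, 1.778]
force: [-1.1, -0.8, 7.2]
width: 14.7
gripper_force: 39.7
```

```bash
python3 - <<'E'
from h import *
bot.snapshot("wrist")
for d in bot.spot_point("crank_grip","wrist")[:1]: print(inv(d["location"]).round(1),round(d["p"],2))
go((-4,-37,146),0)
E
```

```text
[  -8.7 -111.7  144.5] 0.61
t 10.3 grasp rail [  -4.1 -118.7  146.1] w 14.5 F [-1.2 -0.7  6. ]
shift [81.7  0.1  0. ] turn [0.1 0.1 0. ]
```

Call:
apply_moves:
  steps:
    - {"grip":5,"dx":6,"dy":0,"dz":0,"wx":0,"wy":0,"wz":0}
    - {"grip":5,"dx":14,"dy":0,"dz":0,"wx":0,"wy":0,"wz":0}
    - {"grip":5,"dx":24,"dy":0,"dz":0,"wx":0,"wy":0,"wz":0}
    - {"grip":5,"dx":34,"dy":0,"dz":0,"wx":0,"wy":0,"wz":0}
    - {"grip":5,"dx":44,"dy":0,"dz":0,"wx":0,"wy":0,"wz":0}

```text
time: 10.8
ee_pos: [562.2, -228.8, 152.1]
orientation: [3.14, 0.001, 1.778]
force: [-3.1, -1.7, 7.4]
width: 14.7
gripper_force: 39.9
```

```bash
python3 - <<'E'
from h import *
bot.snapshot("scene")
for k in ("tub_lip","lid_hinge","lid_bow"):
  for d in bot.spot_point(k,"scene")[:1]: print(k,inv(d["location"]).round(1),round(d["p"],2))
go((-4,-37,146),0)
E
```

```text
tub_lip [-68.7  40.2 146.4] 0.58
lid_hinge [ 10.1  44.5 139.3] 0.7
lid_bow [ 57.3  46.8 243.4] 0.8
t 11.0 grasp rail [ -4.4 -74.1 146.1] w 14.0 F [-3.8  1.1  8.3]
shift [37.1  0.4  0.1] turn [0.1 0.  0.1]
```

Call:
apply_moves:
  steps:
    - {"grip":5,"dx":9,"dy":0,"dz":0,"wx":0,"wy":0,"wz":0}
    - {"grip":5,"dx":18,"dy":-0.2,"dz":0,"wx":0,"wy":0,"wz":0}
    - {"grip":5,"dx":27,"dy":-0.4,"dz":0,"wx":0,"wy":0,"wz":0}
    - {"grip":5,"dx":34,"dy":-0.5,"dz":0,"wx":0,"wy":0,"wz":0}
    - {"grip":5,"dx":37,"dy":-0.5,"dz":0,"wx":0,"wy":0,"wz":0}

```text
time: 11.5
ee_pos: [554.3, -192.6, 152.2]
orientation: [3.139, 0.002, 1.779]
force: [1.5, -16.1, 6.4]
width: 14.9
gripper_force: 39.8
```

```bash
python3 - <<'E'
from h import *
bot.snapshot("scene"); bot.snapshot("side")
for c in("scene","side"):
 for k in ("tub_lip","lid_hinge","lid_bow","tub_pivot"):
  for d in bot.spot_point(k,c)[:1]: print(k,inv(d["location"]).round(1),round(d["p"],2))
 for d in bot.spot_point("glass_bowl",c)[:1]: print("bowl",inv(d["location"]).round(1),round(d["p"],2))
go((-4,-37,146),0)
E
```

```text
tub_lip [-68.3  83.4 144.1] 0.68
lid_hinge [  9.1  81.  142. ] 0.71
lid_bow [ 59.7  82.4 241.6] 0.85
bowl [-108.3   79.2   -3.3] 0.71
tub_lip [-68.3  78.5 142.6] 0.74
lid_hinge [ 11.9  81.7 146. ] 0.65
lid_bow [ 48.   80.7 245.3] 0.62
tub_pivot [-59.4  82.9 128.3] 0.88
bowl [-110.7   73.2    4.7] 0.61
t 12.1 grasp rail [ -4.7 -37.6 146.1] w 14.8 F [-3.1 -1.5  9. ]
shift [0.6 0.7 0.1] turn [0.1 0.  0. ]
```

```bash
python3 - <<'E'
import numpy as np
f=lambda t: np.array([-62+60*np.sin(1.309-t),130+60*np.cos(1.309-t)])
T=[0]
for n,st in((15,.08),(20,.033)): T+= [T[-1]+st*(i+1) for i in range(n)]
for k in range(0,35,5):
    print([(round(T[k+j],2),*(np.array([1,-1])*(f(T[k+j])-f(T[k]))).round(1).tolist()) for j in range(1,6)])
E
```

```text
[(0.08, -1.4, -4.6), (0.16, -3.2, -9.0), (0.24, -5.4, -13.3), (0.32, -7.8, -17.4), (0.4, -10.6, -21.3)]
[(0.48, -3.1, -3.7), (0.56, -6.5, -7.1), (0.64, -10.1, -10.2), (0.72, -14.0, -13.0), (0.8, -18.1, -15.5)]
[(0.88, -4.3, -2.2), (0.96, -8.7, -4.0), (1.04, -13.3, -5.4), (1.12, -18.0, -6.5), (1.2, -22.7, -7.2)]
[(1.23, -2.0, -0.2), (1.27, -3.9, -0.3), (1.3, -5.9, -0.4), (1.33, -7.9, -0.3), (1.36, -9.9, -0.3)]
[(1.4, -2.0, 0.1), (1.43, -3.9, 0.4), (1.46, -5.9, 0.6), (1.5, -7.9, 1.0), (1.53, -9.8, 1.4)]
[(1.56, -1.9, 0.5), (1.6, -3.8, 1.0), (1.63, -5.7, 1.6), (1.66, -7.6, 2.2), (1.69, -9.4, 3.0)]
[(1.73, -1.8, 0.8), (1.76, -3.6, 1.6), (1.79, -5.4, 2.5), (1.83, -7.1, 3.5), (1.86, -8.8, 4.5)]
```

Call:
apply_moves:
  steps:
    - {"grip":5,"dx":-0.4,"dy":-1.4,"dz":-4.6,"wx":0,"wy":0,"wz":0}
    - {"grip":5,"dx":-0.6,"dy":-3.2,"dz":-9.0,"wx":0,"wy":0,"wz":0}
    - {"grip":5,"dx":-0.6,"dy":-5.4,"dz":-13.3,"wx":0,"wy":0,"wz":0}
    - {"grip":5,"dx":-0.6,"dy":-7.8,"dz":-17.4,"wx":0,"wy":0,"wz":0}
    - {"grip":5,"dx":-0.6,"dy":-10.6,"dz":-21.3,"wx":0,"wy":0,"wz":0}

```text
time: 12.6
ee_pos: [544.2, -195.4, 173.1]
orientation: [3.139, -0.0, 1.779]
force: [5.4, 1.8, -1.1]
width: 14.5
gripper_force: 39.5
```

```bash
python3 -c "
from h import *
go((-14.7,-37,167.3),0)"
```

```text
t 12.6 grasp rail [-15.1 -38.  167.1] w 14.5 F [ 5.4  1.8 -1.1]
shift [ 1.   0.4 -0.2] turn [ 0.2 -0.   0. ]
```

Forces are small, so I continue along the arc.

Call:
apply_moves:
  steps:
    - {"grip":5,"dx":0,"dy":-3.1,"dz":-3.7,"wx":0,"wy":0,"wz":0}
    - {"grip":5,"dx":0,"dy":-6.5,"dz":-7.1,"wx":0,"wy":0,"wz":0}
    - {"grip":5,"dx":0,"dy":-10.1,"dz":-10.2,"wx":0,"wy":0,"wz":0}
    - {"grip":5,"dx":0,"dy":-14.0,"dz":-13.0,"wx":0,"wy":0,"wz":0}
    - {"grip":5,"dx":0,"dy":-18.1,"dz":-15.5,"wx":0,"wy":0,"wz":0}

```text
time: 13.1
ee_pos: [526.6, -199.2, 188.8]
orientation: [3.138, 0.0, 1.779]
force: [4.7, 0.7, 2.1]
width: 14.7
gripper_force: 39.8
```

Call:
apply_moves:
  steps:
    - {"grip":5,"dx":0,"dy":-4.3,"dz":-2.2,"wx":0,"wy":0,"wz":0}
    - {"grip":5,"dx":0,"dy":-8.7,"dz":-4.0,"wx":0,"wy":0,"wz":0}
    - {"grip":5,"dx":0,"dy":-13.3,"dz":-5.4,"wx":0,"wy":0,"wz":0}
    - {"grip":5,"dx":0,"dy":-18.0,"dz":-6.5,"wx":0,"wy":0,"wz":0}
    - {"grip":5,"dx":0,"dy":-22.7,"dz":-7.2,"wx":0,"wy":0,"wz":0}

```text
time: 13.6
ee_pos: [504.1, -204.1, 196.1]
orientation: [3.139, 0.001, 1.778]
force: [2.3, 0.5, 8.8]
width: 14.7
gripper_force: 40.4
```

```bash
python3 -c "
from h import *
go((-55.5,-37,190),0)"
```

```text
t 13.6 grasp rail [-56.2 -38.3 190.1] w 14.7 F [2.3 0.5 8.8]
shift [1.3 0.7 0.1] turn [0.2 0.1 0. ]
```

Call:
apply_moves:
  steps:
    - {"grip":5,"dx":0,"dy":-2.0,"dz":-0.2,"wx":0,"wy":0,"wz":0}
    - {"grip":5,"dx":0,"dy":-3.9,"dz":-0.3,"wx":0,"wy":0,"wz":0}
    - {"grip":5,"dx":0,"dy":-5.9,"dz":-0.4,"wx":0,"wy":0,"wz":0}
    - {"grip":5,"dx":0,"dy":-7.9,"dz":-0.3,"wx":0,"wy":0,"wz":0}
    - {"grip":5,"dx":0,"dy":-9.9,"dz":-0.3,"wx":0,"wy":0,"wz":0}

```text
time: 14.1
ee_pos: [494.2, -206.3, 196.4]
orientation: [3.139, 0.001, 1.778]
force: [0.9, 0.1, 9.2]
width: 14.8
gripper_force: 40.6
```

Call:
apply_moves:
  steps:
    - {"grip":5,"dx":0,"dy":-2.0,"dz":0.1,"wx":0,"wy":0,"wz":0}
    - {"grip":5,"dx":0,"dy":-3.9,"dz":0.4,"wx":0,"wy":0,"wz":0}
    - {"grip":5,"dx":0,"dy":-5.9,"dz":0.6,"wx":0,"wy":0,"wz":0}
    - {"grip":5,"dx":0,"dy":-7.9,"dz":1.0,"wx":0,"wy":0,"wz":0}
    - {"grip":5,"dx":0,"dy":-9.8,"dz":1.4,"wx":0,"wy":0,"wz":0}

```text
time: 14.6
ee_pos: [484.3, -208.4, 194.9]
orientation: [3.14, 0.001, 1.778]
force: [-2.3, -1.3, 10.4]
width: 14.6
gripper_force: 40.7
```

Call:
apply_moves:
  steps:
    - {"grip":5,"dx":0,"dy":-1.9,"dz":0.5,"wx":0,"wy":0,"wz":0}
    - {"grip":5,"dx":0,"dy":-3.8,"dz":1.0,"wx":0,"wy":0,"wz":0}
    - {"grip":5,"dx":0,"dy":-5.7,"dz":1.6,"wx":0,"wy":0,"wz":0}
    - {"grip":5,"dx":0,"dy":-7.6,"dz":2.2,"wx":0,"wy":0,"wz":0}
    - {"grip":5,"dx":0,"dy":-9.4,"dz":3.0,"wx":0,"wy":0,"wz":0}

```text
time: 15.1
ee_pos: [474.7, -210.4, 191.7]
orientation: [3.141, 0.001, 1.778]
force: [-4.2, -2.6, 9.8]
width: 14.5
gripper_force: 40.7
```

Call:
apply_moves:
  steps:
    - {"grip":5,"dx":0,"dy":-1.8,"dz":0.8,"wx":0,"wy":0,"wz":0}
    - {"grip":5,"dx":0,"dy":-3.6,"dz":1.6,"wx":0,"wy":0,"wz":0}
    - {"grip":5,"dx":0,"dy":-5.4,"dz":2.5,"wx":0,"wy":0,"wz":0}
    - {"grip":5,"dx":0,"dy":-7.1,"dz":3.5,"wx":0,"wy":0,"wz":0}
    - {"grip":5,"dx":0,"dy":-8.2,"dz":4.1,"wx":0,"wy":0,"wz":0}

```text
time: 15.6
ee_pos: [467.3, -212.0, 187.8]
orientation: [3.139, 0.001, 1.778]
force: [3.3, 1.7, 13.7]
width: 14.5
gripper_force: 41.0
```

```bash
python3 - <<'E'
from h import *
go((-92.9,-37,181.4),0)
a=pic("scene","g1.png",1);b=pic("side","g2.png",1)
from h import cv2
ims=[]
for s in(a,b):
    im=cv2.resize(cv2.cvtColor(s["pixels"],cv2.COLOR_RGB2BGR),None,fx=3,fy=3,interpolation=cv2.INTER_CUBIC)
    m=(3*proj(s,loc((-80,70,90)))).astype(int); ims.append(im[max(m[1]-300,0):max(m[1]-300,0)+600,max(m[0]-200,0):max(m[0]-200,0)+400])
cv2.imwrite("pics/g.png",np.hstack(ims))
for c in("scene","side"): print([(inv(d["location"]).round().tolist(),round(d["p"],2)) for d in bot.look_for("bead_1",c)])
E
```

```text
t 15.6 grasp rail [-93.8 -38.5 181.8] w 14.5 F [ 3.3  1.7 13.7]
shift [1.4 0.9 0.4] turn [0.1 0.1 0. ]
[([-81.0, 93.0, 15.0], 0.64), ([-106.0, 77.0, 19.0], 0.64), ([-129.0, 67.0, 19.0], 0.52), ([-72.0, 102.0, 201.0], 0.44), ([-121.0, 98.0, 24.0], 0.4)]
[([-68.0, 254.0, 39.0], 0.25)]
```

View pics/g.png

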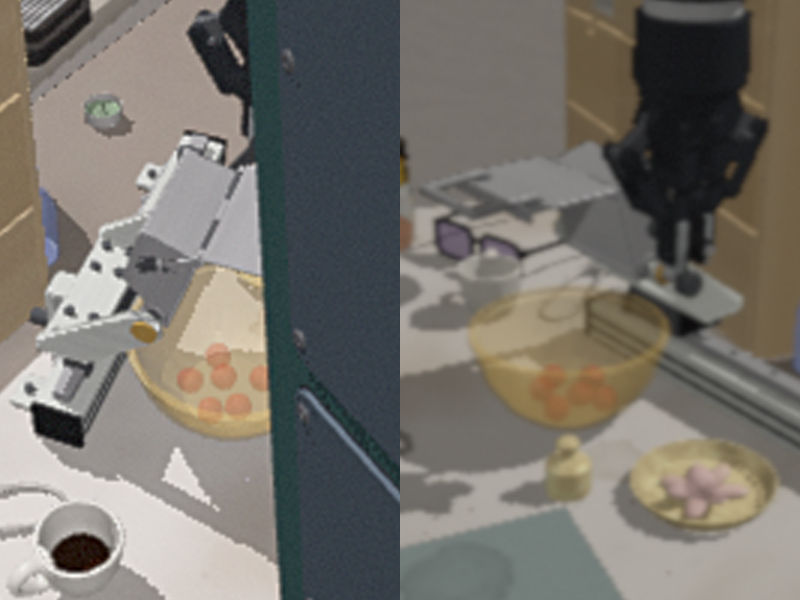

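All six beads are in the bowl: in the left half of the picture they lie at about (190,380), (218,355), (223,377), (258,378), (210,408) and (237,405). Now I crank the tub back.

```bash
python3 - <<'E'
import numpy as np
f=lambda t: np.array([-62+60*np.sin(1.309-t),130+60*np.cos(1.309-t)])
T=np.linspace(1.85,0,21)
for k in range(0,20,5):
    print([(round(T[k+j],2),*(np.array([1,-1])*(f(T[k+j])-f(T[k]))).round(1).tolist()) for j in range(1,6)])
E
```

```text
[(np.float64(1.76), 4.9, -2.6), (np.float64(1.66), 10.0, -4.8), (np.float64(1.57), 15.3, -6.5), (np.float64(1.48), 20.7, -7.7), (np.float64(1.39), 26.2, -8.4)]
[(np.float64(1.3), 5.5, -0.2), (np.float64(1.2), 11.1, 0.2), (np.float64(1.11), 16.6, 1.0), (np.float64(1.02), 21.9, 2.3), (np.float64(0.92), 27.2, 4.2)]
[(np.float64(0.83), 5.0, 2.3), (np.float64(0.74), 9.8, 5.1), (np.float64(0.65), 14.4, 8.3), (np.float64(0.56), 18.6, 11.9), (np.float64(0.46), 22.5, 15.9)]
[(np.float64(0.37), 3.5, 4.3), (np.float64(0.28), 6.5, 8.9), (np.float64(0.19), 9.2, 13.8), (np.float64(0.09), 11.3, 18.9), (np.float64(0.0), 13.0, 24.2)]
```

Call:
apply_moves:
  steps:
    - {"grip":5,"dx":0,"dy":4.9,"dz":-2.6,"wx":0,"wy":0,"wz":0}
    - {"grip":5,"dx":0,"dy":10.0,"dz":-4.8,"wx":0,"wy":0,"wz":0}
    - {"grip":5,"dx":0,"dy":15.3,"dz":-6.5,"wx":0,"wy":0,"wz":0}
    - {"grip":5,"dx":0,"dy":20.7,"dz":-7.7,"wx":0,"wy":0,"wz":0}
    - {"grip":5,"dx":0,"dy":26.2,"dz":-8.4,"wx":0,"wy":0,"wz":0}

```text
time: 16.3
ee_pos: [492.8, -206.4, 196.3]
orientation: [3.14, 0.001, 1.778]
force: [-1.5, 0.3, 9.6]
width: 14.5
gripper_force: 40.7
```

Call:
apply_moves:
  steps:
    - {"grip":5,"dx":0,"dy":5.5,"dz":-0.2,"wx":0,"wy":0,"wz":0}
    - {"grip":5,"dx":0,"dy":11.1,"dz":0.2,"wx":0,"wy":0,"wz":0}
    - {"grip":5,"dx":0,"dy":16.6,"dz":1.0,"wx":0,"wy":0,"wz":0}
    - {"grip":5,"dx":0,"dy":21.9,"dz":2.3,"wx":0,"wy":0,"wz":0}
    - {"grip":5,"dx":0,"dy":27.2,"dz":4.2,"wx":0,"wy":0,"wz":0}

```text
time: 16.8
ee_pos: [520.1, -200.7, 192.0]
orientation: [3.139, 0.001, 1.778]
force: [3.9, 0.7, 6.2]
width: 14.4
gripper_force: 40.3
```

Call:
apply_moves:
  steps:
    - {"grip":5,"dx":0,"dy":5.0,"dz":2.3,"wx":0,"wy":0,"wz":0}
    - {"grip":5,"dx":0,"dy":9.8,"dz":5.1,"wx":0,"wy":0,"wz":0}
    - {"grip":5,"dx":0,"dy":14.4,"dz":8.3,"wx":0,"wy":0,"wz":0}
    - {"grip":5,"dx":0,"dy":18.6,"dz":11.9,"wx":0,"wy":0,"wz":0}
    - {"grip":5,"dx":0,"dy":22.5,"dz":15.9,"wx":0,"wy":0,"wz":0}

```text
time: 17.3
ee_pos: [542.2, -195.9, 175.5]
orientation: [3.139, 0.0, 1.778]
force: [5.4, 0.9, 1.9]
width: 15.0
gripper_force: 39.9
```

```bash
python3 -c "
from h import *
go((-4,-37,145.5),0)"
```

```text
t 17.3 grasp rail [-17.1 -38.1 169.5] w 15.0 F [5.4 0.9 1.9]
shift [ 1.1 13.1 24.1] turn [0.2 0.  0. ]
```

Now I lower it the last part onto its stop, release, and rise clear.

Call:
apply_moves:
  steps:
    - {"grip":5,"dx":0,"dy":3.5,"dz":4.3,"wx":0,"wy":0,"wz":0}
    - {"grip":5,"dx":0,"dy":6.5,"dz":8.9,"wx":0,"wy":0,"wz":0}
    - {"grip":5,"dx":0,"dy":9.2,"dz":13.8,"wx":0,"wy":0,"wz":0}
    - {"grip":5,"dx":0,"dy":11.3,"dz":18.9,"wx":0,"wy":0,"wz":0}
    - {"grip":5,"dx":0,"dy":13.0,"dz":24.0,"wx":0,"wy":0,"wz":0}

```text
time: 17.8
ee_pos: [554.5, -193.3, 151.2]
orientation: [3.14, 0.0, 1.778]
force: [-5.7, -0.5, 33.5]
width: 14.6
gripper_force: 43.6
```

```bash
python3 -c "
from h import *
go((-4,-37,145.5),0)"
```

```text
t 17.8 grasp rail [ -4.6 -38.1 145.2] w 14.6 F [-5.7 -0.5 33.5]
shift [ 1.1  0.6 -0.3] turn [0.1 0.  0. ]
```

Call:
apply_moves:
  steps:
    - {"grip":15,"dx":0,"dy":0,"dz":0,"wx":0,"wy":0,"wz":0}
    - {"grip":30,"dx":0,"dy":0,"dz":0,"wx":0,"wy":0,"wz":0}
    - {"grip":45,"dx":0,"dy":0,"dz":0,"wx":0,"wy":0,"wz":0}
    - {"grip":45,"dx":0,"dy":0,"dz":0,"wx":0,"wy":0,"wz":0}
    - {"grip":45,"dx":0,"dy":0,"dz":-8,"wx":0,"wy":0,"wz":0}

```text
time: 18.3
ee_pos: [553.7, -193.1, 158.5]
orientation: [-3.141, -0.001, 1.778]
force: [-0.7, 0.2, 0.0]
width: 38.2
gripper_force: 0.0
```

Call:
apply_moves:
  steps:
    - {"grip":45,"dx":0,"dy":0,"dz":-20,"wx":0,"wy":0,"wz":0}
    - {"grip":45,"dx":0,"dy":0,"dz":-50,"wx":0,"wy":0,"wz":0}
    - {"grip":45,"dx":-20,"dy":0,"dz":-80,"wx":0,"wy":0,"wz":0}
    - {"grip":45,"dx":-50,"dy":0,"dz":-100,"wx":0,"wy":0,"wz":0}
    - {"grip":45,"dx":-90,"dy":0,"dz":-110,"wx":0,"wy":0,"wz":0}

```text
time: 18.8
ee_pos: [573.1, -281.6, 272.4]
orientation: [3.138, 0.002, 1.78]
force: [1.5, -0.2, 0.9]
width: 38.3
gripper_force: 0.0
```

Call:
apply_moves:
  steps:
    - {"grip":45,"dx":-35,"dy":-20,"dz":0,"wx":0,"wy":0,"wz":0}
    - {"grip":45,"dx":-70,"dy":-45,"dz":0,"wx":0,"wy":0,"wz":0}
    - {"grip":45,"dx":-100,"dy":-70,"dz":0,"wx":0,"wy":0,"wz":0}
    - {"grip":45,"dx":-120,"dy":-90,"dz":0,"wx":0,"wy":0,"wz":0}
    - {"grip":45,"dx":-120,"dy":-90,"dz":0,"wx":0,"wy":0,"wz":0}

```text
time: 19.3
ee_pos: [507.4, -420.1, 269.2]
orientation: [3.141, 0.0, 1.775]
force: [0.7, -0.4, 0.5]
width: 38.3
gripper_force: 0.0
```

```bash
python3 - <<'E'
from h import *
a=pic("scene","e1.png",1);b=pic("side","e2.png",1); ims=[]
for s in(a,b):
    im=cv2.resize(cv2.cvtColor(s["pixels"],cv2.COLOR_RGB2BGR),None,fx=3,fy=3,interpolation=cv2.INTER_CUBIC)
    m=(3*proj(s,loc((-50,50,110)))).astype(int); y,x=max(m[1]-300,0),max(m[0]-200,0); ims.append(im[y:y+600,x:x+400])
cv2.imwrite("pics/e.png",np.hstack(ims))
for c in("scene","side"):
 for k in ("tub_lip","lid_hinge","lid_bow","tub_pivot","crank_grip","glass_bowl","brass_dish","weight"):
  for d in bot.spot_point(k,c)[:1]: print(c,k,inv(d["location"]).round(1),round(d["p"],2))
print(bot.get_obs()["time"],bot.get_obs()["ee_pos"])
E
```

```text
scene tub_lip [-72.1  80.9 147.2] 0.61
scene lid_hinge [  9.7  76.8 139.9] 0.89
scene lid_bow [ 51.3  83.1 243.3] 0.68
scene tub_pivot [  9.2  78.5 141. ] 0.67
scene crank_grip [ -2.  -36.7 146.4] 0.67
scene glass_bowl [-122.6   56.8   20. ] 0.56
scene brass_dish [-105.6  -79.4   -3.5] 0.59
side tub_lip [-67.5  79.5 139.9] 0.73
side lid_hinge [ 10.3  80.3 143.9] 0.91
side lid_bow [ 50.3  83.3 244.5] 0.59
side tub_pivot [-66.1  81.  129.5] 0.58
side crank_grip [ -3.3 -34.8 147.5] 0.57
side glass_bowl [-110.7   76.     4.7] 0.95
side brass_dish [-105.3  -79.9    2.6] 0.67
side weight [-174.3  -11.1    3.9] 0.77
20.2 [ 509.33208164 -417.36451847  269.09614499]
```

View pics/e.png

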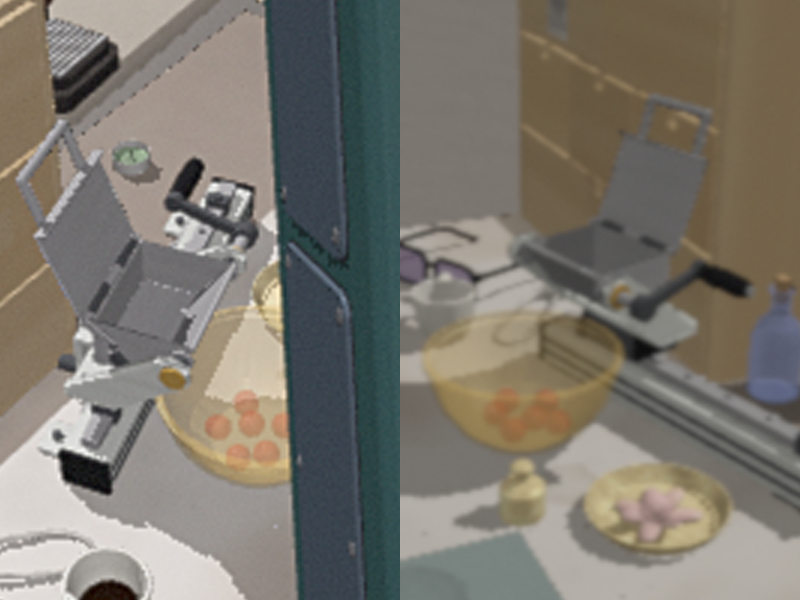

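The final picture shows the tub empty and upright, the lid held open and the carriage at the left station. The six beads are in the bowl (around (250,425) on the left and (530,410) on the right), and nothing else has moved.

```bash
python3 -c "
from rig import bot
print(bot.job_done())"
```

```text
the job is handed in; nothing more can be done
None
```

Job handed in at about 20 s: lid latched open, carriage at the bowl's left end station, all six beads in the amber bowl, tub cranked back upright, and the other things left where they stood; the hand-in call returned no verdict.

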